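# Fetch the long pebble from the covered stone carousel

### The arm

A 6-joint arm with a two-finger parallel gripper is mounted at the origin on the work surface. World frame = base frame: x ahead of the robot, y to its left, z up, the work surface at z = 0. Lengths are in m, angles in degrees, forces in N, time in s.
With the tool pointing down it reaches from about 0.325 to 1 m from the base axis. Payload 5.1 kg.
Tool frame: the origin (TCP) lies between the finger pads; the fingertips stand 14 mm ahead of it and the grasp point (between the pads) lies 5 mm behind it; z points along the fingers, y is the line along which they close (so a half turn about z gives the same grasp; the last joint's range is limited). The gripper opens to 85 mm and grips with 20 to 120 N. Pads are 22 mm wide; open, the fingers measure 114 mm over their backs; the gripper's body (76 mm by 85 mm) begins 54 mm behind the grasp point. The pads swing forward as they close: fully open they stand 13 mm farther back than shut.
Start: joints at [-79.16, 7.093, 94.555, -0, 78.352, -4.733], TCP at [0.174, -0.626, 0.245] pointing down, gripper open.
Joint ranges: [-149.61, 149.61], [-58.7, 133.49], [1.44, 155.28], [-77.14, 257.14], [18.33, 153.61], [-166.67, 166.67]. Speed limits (degrees/s): [147.25, 147.25, 180, 180, 180, 180].

### API

Orientations are given as [roll, pitch, yaw] about the fixed x, y, z axes, in that order (R = Rz(yaw) Ry(pitch) Rx(roll)).
In Python, from bench import monitor, read_camera, sign_off gives the robot as it stands. The module is installed in compiled form; this text tells all that it offers.
- The arm moves only by the tool move_arm, never from a script. Its argument "commands" is text: rows parted by semicolons, each of 6 numbers parted by spaces: the shift along the tool's x, y, z in units of 10 cm (1.0 is 10 cm), then the turn, a rotation vector about the tool's x, y, z in units of 360 degrees (1.0 is 360 degrees). In form: tx ty tz ax ay az; .... A call has 1 to 20 rows; each row is the pose to reach, as a shift and turn from the pose commanded when the call began, along the tool's axes at that moment, turning the shorter way round; what a row does not reach only later rows make up. A row lasts 1/12 s, in which the tool goes at most 41.7 mm and 7.16 degrees, less where a joint would pass 70% of its speed; a pose out of reach is approached as far as the arm can. A call with a number of a shift or a turn outside -1 to 1 is refused whole. A call with a gripper value outside its range is refused whole. "hand" is the opening, from 0 (shut) to 1 (fully open), set as the call begins (left out, the last holds). The fingers move at their own pace and stop on an object; "squeeze" is the grip in N (left out, the last holds). Time passes only in rows, so rows that repeat a pose let the fingers close. It gives the time, the measured TCP pose, the force, the opening and the grip force at its end, in the units of the state.
- monitor.observe(): the state, without advancing time (a new reading comes with each control period).
- read_camera(name): name is "side" or "top" or "wrist"; returns a dict with "pixels" (420x560x3 uint8, red, green, blue), "fx", "fy", "cx", "cy" (pixels), "k1" (the pictures are not rectified: a ray, as slopes to the right and down, at radius r is drawn at 1 + k1 r^2 times it, then the intrinsics apply), "rvec" (rotation vector, rad) and "tvec" (3), from world to camera coordinates, as OpenCV has them. Camera axes: x right, y down, z forward; pixel columns grow to the right and rows downward; lengths in m; the calibration is good to about 2 mm. A picture is of the moment at which its call begins. There is no depth.
- sign_off(): hands the job in; it is judged then, once.
The state is a dict: "t": time; "joints": joint angles; "joint_velocities": joint speeds; "joint_torque": joint torques, N m; "eef_pos": TCP position; "orientation": TCP orientation; "ft_force": force on the tool from outside, world axes, zero at the start; "ft_torque": the same for the moment, N m; "gripper_width": opening from 0.0 (shut) to 1.0 (fully open); "finger_force": force on a finger pad.
Only numpy, scipy, OpenCV 4.12 (cv2) and the standard library are available. Lean on these libraries where they do the work, as an engineer would, in place of code of your own. Each camera call takes 0.05 s, during which the arm holds its last target. There are 200 camera calls.

### The job

Turn the pebble carousel until the compartment holding the long oval pebble lies under the window of the clear cover, and push the window's hinged flap over so that it stays open by itself. Then take the long pebble out and set it down gently (no dropping) flat in the middle of the terracotta saucer, leaving the flap standing open, the other pebbles in the carousel, and the saucer and everything else on the table where they are.

Things in the scene. Friction and masses are not known exactly. Their poses are not given: they have to be found in the camera images.
- stand: Fixed stand of the carousel. Origin: on the table under the vertical axle; z up. It carries a clear flat cover disc, 130 mm radius, underside 62, top 67 mm above the table, with one sector cut away, the window: centred on the stand's own -x axis, 76 degrees wide, from the axle to the outer edge. The stand is turned at random so that -x is within 0.45 rad of facing the robot.
- hub (a point): Centre of the turntable at the compartment floor, on the axle, 28 mm above the table. Plywood disc, 165 mm radius, five equal 72-degree compartments between hub (28 mm radius) and round outer wall (inner face 127 mm from axle), parted by 3 mm radial partitions; walls reach 56 mm above the table. Turns endlessly both ways under the cover; damped, friction 0.15 N m (1 to 2 N at a peg); stays where left.
- peg0 (a point): Top centre of rim peg 0 of the turntable: upright wooden peg, 12 mm diameter, from 28 to 68 mm above the table, 152 mm from the axle, outside the cover. Can be pushed round. The five pegs stand in line with the five partitions: each compartment lies midway between two neighbouring pegs.
- peg1 (a point): Top centre of rim peg 1 of the turntable: upright wooden peg, 12 mm diameter, from 28 to 68 mm above the table, 152 mm from the axle, outside the cover. Can be pushed round. The five pegs stand in line with the five partitions: each compartment lies midway between two neighbouring pegs.
- peg2 (a point): Top centre of rim peg 2 of the turntable: upright wooden peg, 12 mm diameter, from 28 to 68 mm above the table, 152 mm from the axle, outside the cover. Can be pushed round. The five pegs stand in line with the five partitions: each compartment lies midway between two neighbouring pegs.
- peg3 (a point): Top centre of rim peg 3 of the turntable: upright wooden peg, 12 mm diameter, from 28 to 68 mm above the table, 152 mm from the axle, outside the cover. Can be pushed round. The five pegs stand in line with the five partitions: each compartment lies midway between two neighbouring pegs.
- peg4 (a point): Top centre of rim peg 4 of the turntable: upright wooden peg, 12 mm diameter, from 28 to 68 mm above the table, 152 mm from the axle, outside the cover. Can be pushed round. The five pegs stand in line with the five partitions: each compartment lies midway between two neighbouring pegs.
- flap (a joint): Opening angle of the clear flap over the window, rad: 0 closed (level with the cover), 1.92 open against its stop, leaning over the axle. 90 g; let go below about 1.15 it falls shut, past about 1.35 it falls open to the stop and stays by its own weight. Hinge parallel to the stand's y axis; flap 4 mm thick, dark trim on its two straight edges, reaches 104 mm from the hinge.
- flap_hinge (a point): Mid-point of the flap's hinge line: 25 mm from the axle on the window side (stand -x), 74 mm above the table.
- rod_knob (a point): Centre of the 16 mm black knob on the end of the flap's push rod: straight 8 mm steel bar, 85 mm from hinge to knob centre, fixed to the flap. Flap closed: it rises leaning 25 degrees from vertical towards the window. Pushing it towards and over the axle lifts the flap; flap fully open, it lies 5 degrees above level over the far side of the cover.
- long_stone_mid (a point): Centre of the long oval pebble to be fetched: grey stone, 58 mm long (its x axis), 30 mm wide (y), 28 mm high (z up), flat underside, about 75 g; it lies near the middle of its compartment, about 85 mm from the axle, long axis within 0.6 rad of radial.
- round_stone_mid (a point): Centre of the round pebble, 40 x 38 mm, 26 mm high, in another compartment; stays in the carousel.
- small_stone_mid (a point): Centre of the small pebble, 26 x 24 mm, 18 mm high, in another compartment; stays in the carousel.
- flat_stone_mid (a point): Centre of the flat pebble, 46 x 44 mm, 12 mm high, in another compartment; stays in the carousel.
- saucer: Single loose terracotta saucer, 300 g. Origin: centre of its underside. Rim 136 mm across and 18 mm high; wall 5 mm; inner floor 6 mm above the table and about 106 mm across.
- bottle: Blue bottle with yellow cap, 52 mm diameter, 170 mm high, standing loose beside the carousel. Origin: centre of its underside. Bystander.
- cup: White paper cup, 72 mm diameter at the rim, 90 mm high, standing loose beside the carousel. Origin: centre of its underside. Bystander.
- dishes: Stack of three small terracotta dishes (one piece), about 106 mm across, 42 mm high. Origin: centre of its underside. Bystander.
Things that resemble listed ones, but are neither listed nor needed, are in the scene too. There is more than one size of the saucer; the one meant has the size given above.

How it is judged (in metres and radians):
On the way:
1. the long pebble's compartment is under the window and the flap is open (x of long_stone_mid in the frame of stand below -0.05 m and y of long_stone_mid in the frame of stand between -0.045 and 0.045 m and height (world z) of long_stone_mid below 0.05 m and horizontal distance between long_stone_mid and stand below 0.125 m and value of joint flap above 1.5 rad), for 0.2 s.
At the end, for the whole second after the job is handed in: Long pebble flat (0.25 rad) on the saucer floor, within 30 mm of its centre, released, at rest; flap open beyond 1.5 rad; other pebbles still in the carousel; saucer, bottle, cup and dishes within 30 mm of their start and upright (horizontal distance between long_stone_mid and saucer below 0.03 m and z of long_stone_mid in the frame of saucer between 0.012 and 0.026 m and angle between long_stone_mid's own z axis and vertical below 0.25 rad and linear speed of long_stone below 0.02 m/s and value of joint flap above 1.5 rad and horizontal distance between each of round_stone_mid, small_stone_mid, flat_stone_mid and stand below 0.13 m and height (world z) of round_stone_mid between 0.025 and 0.06 m and height (world z) of small_stone_mid between 0.025 and 0.06 m and height (world z) of flat_stone_mid between 0.025 and 0.06 m and distance of each of saucer, bottle, cup, dishes from where it was at the start of the episode below 0.03 m and angle between each of saucer, bottle, cup's own z axis and vertical below 0.2 rad); the robot touches nothing.
It fails at once if the long pebble is dropped (falls free from more than about 3 cm) (linear speed of long_stone above 0.75 m/s and contact force between long_stone and the fingers below 0.05 N and contact force between long_stone and turntable below 0.05 N).
It fails at once if the bottle is knocked over or pushed away (distance of bottle from where it was at the start of the episode above 0.04 m or angle between bottle's own z axis and vertical above 0.4 rad).
It fails at once if the paper cup is knocked over or pushed away (distance of cup from where it was at the start of the episode above 0.04 m or angle between cup's own z axis and vertical above 0.4 rad).
It fails at once if the stack of dishes is knocked over or pushed away (distance of dishes from where it was at the start of the episode above 0.04 m or angle between dishes's own z axis and vertical above 0.4 rad).
It also fails if it takes over 72 s, if anything falls off the work surface, if the arm or the gripper's body presses on something with over 40 N, if the wrist force passes 120 N, or if a joint passes its speed limit or range.

## Working session

There is one attempt and no reset: what is moved stays moved. The work goes in short steps, Python scripts to look and compute and a tool call to move; the robot and the scene stay as the last step left them, time stands still between calls to the robot, and variables do not carry over. Pictures are saved under pics/ and viewed, at most 12 in all, crops included, and the job is handed in when it is done.

Besides the shell and the picture viewer there is one more tool, called after "Request:" as name(argument=value, ...) on one line, values as JSON. move_arm: Moves the arm, as the interface text tells. Shifts and turns lie within -1 to 1; 1 stands for 10 cm of shift or 360 degrees of turn. Its arguments: {"type":"object","properties":{"commands":{"type":"string"},"hand":{"type":"number"},"squeeze":{"type":"number"}},"required":["commands"]}

```bash
mkdir -p pics; cat > h.py <<'E'
import numpy as np, cv2, pickle
from scipy.spatial.transform import Rotation as R
from bench import monitor, read_camera
def snap(n,tag):
    c=read_camera(n); pickle.dump(c,open(f'pics/{tag}.pkl','wb'))
    cv2.imwrite(f'pics/{tag}.png',c['pixels'][:,:,::-1]); return c
def load(tag): return pickle.load(open(f'pics/{tag}.pkl','rb'))
def cam(c):
    K=np.array([[c['fx'],0,c['cx']],[0,c['fy'],c['cy']],[0,0,1.]])
    return K,np.array([c['k1'],0,0,0,0.]),np.array(c['rvec'],float),np.array(c['tvec'],float)
def px2w(c,uv,z):
    "pixels -> world points at height z"
    K,d,r,t=cam(c); uv=np.array(uv,float).reshape(-1,1,2)
    n=cv2.undistortPoints(uv,K,d).reshape(-1,2)
    Rm=cv2.Rodrigues(r)[0]; o=-Rm.T@t
    D=np.c_[n,np.ones(len(n))]@Rm
    z=np.broadcast_to(z,len(n)); s=(z-o[2])/D[:,2]
    return o+D*s[:,None]
def w2px(c,P):
    K,d,r,t=cam(c); return cv2.projectPoints(np.array(P,float).reshape(-1,1,3),r,t,K,d)[0].reshape(-1,2)
E
python3 - <<'E'
from h import *
for n in('top','side'):
    c=snap(n,n+'0'); K,d,r,t=cam(c); print(n,-cv2.Rodrigues(r)[0].T@t,c['fx'],c['k1'])
print(monitor.observe())
a=cv2.imread('pics/top0.png');b=cv2.imread('pics/side0.png')
cv2.imwrite('pics/top0v.png',cv2.resize(a,(800,600),interpolation=cv2.INTER_CUBIC))
cv2.imwrite('pics/side0v.png',cv2.resize(b,(800,600),interpolation=cv2.INTER_CUBIC))
E
```

```text
top [ 0.4070648  -0.04357598  1.08675663] 424.8697309313359 -0.05080550359955736
side [0.16036851 0.80919424 0.91661719] 515.2984922826639 -0.023191311898706844
{'t': 0.1, 'joints': array([-7.91596354e+01,  7.13207809e+00,  9.46255324e+01,  1.44590819e-03,
        7.83522618e+01, -4.73338984e+00]), 'joint_velocities': array([-0.05847577, -0.01409282, -0.17409363, -0.0004755 , -0.00256974,
        0.08664293]), 'joint_torque': array([ 6.13034281e-04, -4.24929965e+01, -3.66656077e+01, -1.50324986e-04,
        3.92593895e-03,  2.36042251e-05]), 'eef_pos': array([ 0.17438282, -0.62563109,  0.24415721]), 'orientation': array([-1.79890619e+02, -1.04773209e-02,  1.55734512e+01]), 'ft_force': array([ 0.23276268, -0.18554403, -0.20703932]), 'ft_torque': array([ 0.04837315,  0.02439286, -0.02447684]), 'finger_force': 0.0, 'gripper_width': 0.9990852750877616}
```

View pics/top0v.png

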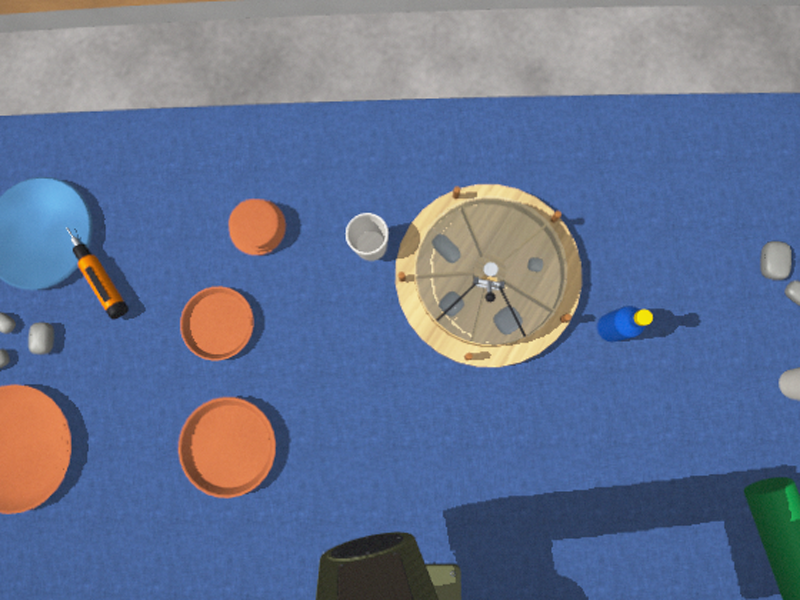

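View pics/side0v.png

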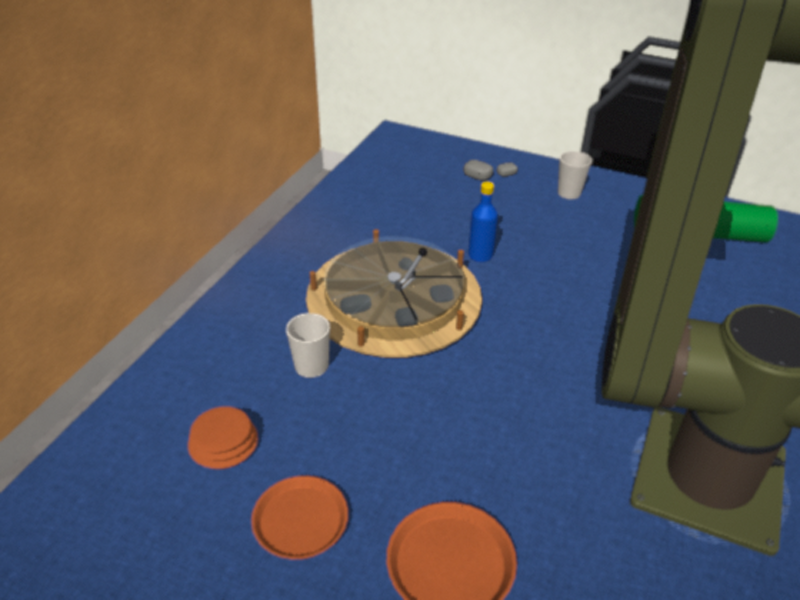

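The top view (800x600) shows the carousel at about (490,272). Its pebbles are at (446,248), (536,265), (452,302) and (506,320), with the cup at (367,236) and the bottle at (625,324). The saucer candidates are (217,323), (227,447) and the big one at (15,448), and the dish stack is at (257,226). Next I'll measure the saucer sizes and enlarge the carousel.

```bash
python3 - <<'E'
from h import *
c=load('top0'); s=560/800
# saucers: orange segmentation
im=cv2.imread('pics/top0.png'); hsv=cv2.cvtColor(im,cv2.COLOR_BGR2HSV)
m=cv2.inRange(hsv,(3,120,90),(14,255,255))
for k in cv2.findContours(m,cv2.RETR_EXTERNAL,cv2.CHAIN_APPROX_NONE)[0]:
    if cv2.contourArea(k)<400: continue
    h=0.018
    P=px2w(c,cv2.convexHull(k),h)[:,:2].astype(np.float32)
    e=cv2.fitEllipse(P); print('orange',np.round(e[0],4),np.round(e[1],4),'at view px',k.reshape(-1,2).mean(0)/s)
x0,y0=270,120
cr=c['pixels'][y0:y0+145,x0:x0+145,::-1]
a=cv2.resize(cr,(600,600),interpolation=cv2.INTER_CUBIC)
cv2.imwrite('pics/carcrop.png',a)
E
```

```text
orange [0.3046 0.3044] [0.1717 0.1729] at view px [226.48809524 446.94940476]
orange [0.3003 0.7035] [0.2239 0.2273] at view px [ 26.9314542  447.70019218]
orange [0.5236 0.3282] [0.1323 0.1332] at view px [216.23376623 322.64735265]
orange [0.7008 0.2595] [0.1017 0.1069] at view px [255.68807339 226.12057667]
```

View pics/carcrop.png

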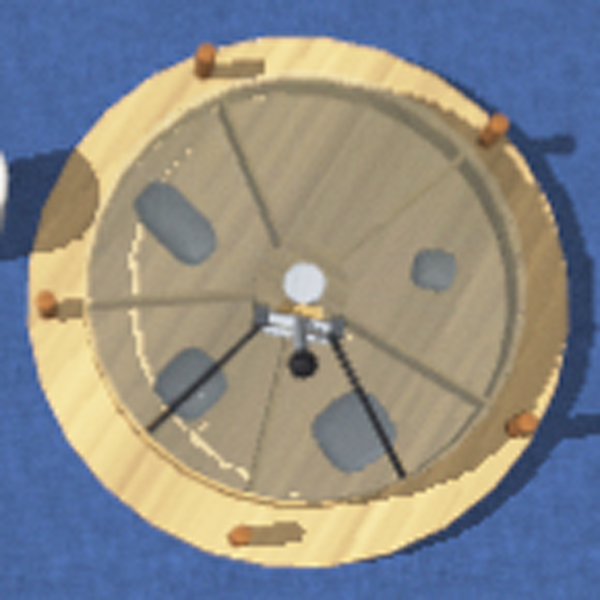

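The long pebble is the elongated one at crop (175,223), in the upper-left compartment between the pegs at (45,300) and (205,55). The other three are clearly rounder. The saucer meant is the one at view (217,323): it measures about 133 mm across against the 136 given, and the others are 172 and 225 mm. Next I'll fit the axle, pegs, window and pebble.

```bash
python3 - <<'E'
from h import *
from scipy.optimize import least_squares
c=load('top0'); f=lambda P: np.array([270,120])+np.array(P,float)*145/600-0.38
w=lambda P,z: px2w(c,f(P),z)
# outer disc: yellow rim from colour
hsv=cv2.cvtColor(c['pixels'],cv2.COLOR_RGB2HSV)
m=cv2.inRange(hsv,(0,0,0),(100,255,255))|cv2.inRange(hsv,(125,0,0),(180,255,255))
m[:,:272]=0;m[:,415:]=0;m[:120]=0;m[262:]=0
k=max(cv2.findContours(m,cv2.RETR_EXTERNAL,cv2.CHAIN_APPROX_NONE)[0],key=cv2.contourArea)
P=px2w(c,k,0.028)[:,:2].astype(np.float32)
print('disc',cv2.fitEllipse(P))
tops=w([(204,48),(498,118),(527,422),(236,536),(41,299)],0.068)
def res(q):
    a=q[2]+np.arange(5)*2*np.pi/5*-1
    return np.r_[(tops[:,0]-q[0]-.152*np.cos(a)),(tops[:,1]-q[1]-.152*np.sin(a))]
ctr=tops.mean(0)
q=least_squares(res,[ctr[0],ctr[1],np.arctan2(*(tops[0]-ctr)[[1,0]])]).x
print('axle',q[:2],'peg0 ang',np.degrees(q[2]),np.round(res(q)*1e3,1))
for i,p in enumerate(tops): print(p[:2],np.degrees(np.arctan2(p[1]-q[1],p[0]-q[0])))
T=w([(262,325),(150,430),(335,325),(402,475)],0.074)[:,:2];print(T-q[:2])
d1=T[1]-T[0];d2=T[3]-T[2];A=lambda d:np.degrees(np.arctan2(d[1],d[0]))%360
print('trim dirs',A(d1),A(d2),'bis',(A(d1)+A(d2))/2,'hinge perp',A(T[0]-T[2]),np.linalg.norm(d1),np.linalg.norm(d2))
kn=w([(302,364)],0.074+.085*np.cos(np.radians(25)))[0]; print('knob',kn,A(kn[:2]-q[:2]),np.linalg.norm(kn[:2]-q[:2]))
s=w([(175,223),(143,190),(208,258)],0.044); print('stone',s[0],np.linalg.norm(s[0,:2]-q[:2]),'ang',A(s[0,:2]-q[:2]),'long',A(s[2]-s[1]),np.linalg.norm(s[2]-s[1]))
E
```

```text
disc ((0.6030080318450928, -0.1595340073108673), (0.3266880214214325, 0.3282194435596466), 51.403953552246094)
axle [ 0.60382345 -0.15773891] peg0 ang 20.531171981251557 [ 1.5  2.2 -1.1 -1.8 -0.7 -0.1 -1.1 -1.2  1.4  1. ]
[ 0.74762698 -0.10451992] 20.308567834329434
[ 0.70067413 -0.27772648] -51.090479840964555
[ 0.51890311 -0.28572601] -123.56455376669473
[ 0.45554852 -0.11580432] 164.2082245212877
[ 0.5963645  -0.00491782] 92.79429705000348
[[-0.02632451  0.0240802 ]
 [-0.08671677  0.09038163]
 [-0.02707221 -0.01823607]
 [-0.11500415 -0.05363022]]
trim dirs 132.32958278683117 201.925652056852 bis 167.1276174218416 hinge perp 88.98772651789774 0.08968335707791897 0.09478803140258575
knob [ 0.54298401 -0.14756529  0.15103616] 170.5067845292348 0.06168419242620534
stone [ 0.6460488  -0.08567762  0.044     ] 0.0835213108068606 ang 59.63121288496049 long 221.796455019922 0.057482703991591125
```

Request:
move_arm(commands="0.7 -1 0 0 0 -0.207;0.7 -1 0 0 0 -0.207;0.7 -1 0 0 0 -0.207;0.7 -1 0 0 0 -0.207;0.7 -1 0 0 0 -0.207;0.7 -1 0 0 0 -0.207;0.7 -1 0 0 0 -0.207;0.7 -1 0 0 0 -0.207;0.7 -1 0 0 0 -0.207;0.7 -1 0 0 0 -0.207;0.7 -1 0 0 0 -0.207;0.7 -1 0 0 0 -0.207", hand=0.35, squeeze=30)

```text
t: 1.1
eef_pos: [0.2149, -0.5107, 0.2447]
orientation: [-180.0, -0.1, 90.1]
ft_force: [0.0, 0.1, 0.4]
gripper_width: 0.354
finger_force: 0.0
```

Request:
move_arm(commands="1 0.75 0 0 0 0;1 0.75 0 0 0 0;1 0.75 0 0 0 0;1 0.75 0 0 0 0")

```text
t: 1.43
eef_pos: [0.2928, -0.4063, 0.2448]
orientation: [179.9, -0.2, 90.3]
ft_force: [-0.8, -0.4, 0.0]
gripper_width: 0.353
finger_force: 0.0
```

Request:
move_arm(commands="1 0.75 0 0 0 0;1 0.75 0 0 0 0;1 0.75 0 0 0 0;1 0.75 0 0 0 0")

```text
t: 1.77
eef_pos: [0.3676, -0.306, 0.2451]
orientation: [179.9, -0.1, 90.4]
ft_force: [0.4, -0.1, 0.5]
gripper_width: 0.351
finger_force: 0.0
```

Request:
move_arm(commands="1 0.75 0 0 0 0;1 0.75 0 0 0 0;1 0.75 0 0 0 0;1 0.75 0 0 0 0")

```text
t: 2.1
eef_pos: [0.4422, -0.206, 0.2452]
orientation: [179.9, -0.1, 90.4]
ft_force: [-0.5, -0.5, 0.3]
gripper_width: 0.349
finger_force: 0.0
```

Request:
move_arm(commands="1 0.75 0 0 0 0;1 0.75 0 0 0 0;1 0.75 0 0 0 0;1 0.75 0 0 0 0")

```text
t: 2.43
eef_pos: [0.5169, -0.1062, 0.2451]
orientation: [179.9, -0.1, 90.3]
ft_force: [-0.6, 0.1, -0.7]
gripper_width: 0.353
finger_force: 0.0
```

```bash
python3 - <<'E'
from h import *
c=load('top0'); v=lambda P,z: px2w(c,np.array(P,float)*.7,z)
print('cup rim',v([(367,231)],.09),'bottle cap',v([(643,317)],.17))
s=load('side0'); q=np.array([.6035,-.158])
# cross-check with side camera: predicted px (800 view) of axle-based points
a=np.radians(20.5+72*np.arange(5)); 
print('pegs',np.round(w2px(s,np.c_[q[0]+.152*np.cos(a),q[1]+.152*np.sin(a),np.full(5,.068)])/.7))
for b in (167,170,173):
    u=np.array([np.cos(np.radians(b)),np.sin(np.radians(b))]); print(b,w2px(s,[*(q+u*.0609),.151])/.7, w2px(c,[*(q+u*.0609),.151]))
o=monitor.observe(); print(o['t'],o['eef_pos'],o['orientation'],o['gripper_width'])
E
```

```text
cup rim [[0.66742198 0.04812591 0.09      ]] bottle cap [[ 0.50516059 -0.37576472  0.17      ]]
pegs [[310. 273.]
 [358. 329.]
 [458. 313.]
 [459. 252.]
 [374. 231.]]
167 [[420.13212529 253.58039079]] [[341.10813483 207.08879984]]
170 [[421.17594263 252.70123419]] [[342.53031925 207.34859516]]
173 [[422.1362469 251.7916242]] [[343.96365601 207.53489412]]
2.4333 [ 0.51693132 -0.10623257  0.24513604] [ 1.79939343e+02 -1.23209457e-01  9.03455078e+01] 0.3525501896829639
```

Request:
move_arm(commands="0.99 0.79 0 0 0 -0.006;0.99 0.79 0 0 0 -0.006;0.99 0.79 0 0 0 -0.006;0.99 0.79 0.8 0 0 -0.006;0.99 0.79 0.8 0 0 -0.006;0.99 0.79 0.8 0 0 -0.006;0.99 0.79 0.8 0 0 -0.006")

```text
t: 3.02
eef_pos: [0.5912, -0.0117, 0.1624]
orientation: [-179.6, -0.0, 92.2]
ft_force: [0.2, -0.4, -0.4]
gripper_width: 0.346
finger_force: 0.0
```

```bash
python3 - <<'E'
from h import *
c=snap('wrist','w1'); a=c['pixels'][:,:,::-1].copy()
q=np.array([.6025,-.159]); t=np.radians(92.5)
for z in(.068,):
    p=w2px(c,[q[0]+.152*np.cos(t),q[1]+.152*np.sin(t),z])[0]; print(p); cv2.drawMarker(a,tuple(int(v) for v in p),(0,0,255),0,8)
cv2.imwrite('pics/w1v.png',a)
o=monitor.observe(); print(o['t'],o['eef_pos'],o['orientation'])
E
```

```text
[284.81764685 216.17916756]
3.0667 [ 0.5930233  -0.01212967  0.16547827] [-1.79933330e+02  5.90870383e-04  9.21793771e+01]
```

View pics/w1v.png

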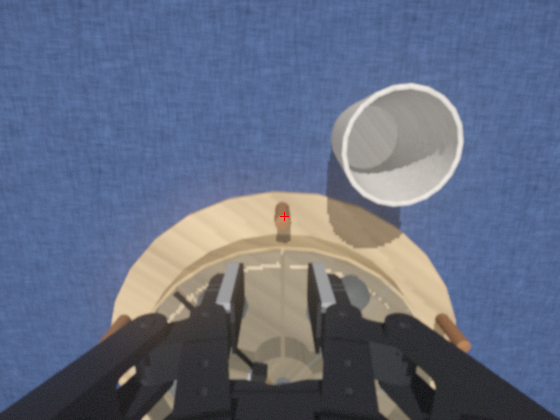

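```bash
python3 - <<'E'
from h import *
c=load('w1'); K,d,r,t=cam(c); Rm=cv2.Rodrigues(r)[0]; print('cam',-Rm.T@t,'axis',Rm[2],c['fx'])
q=np.array([.6025,-.159])
for a in(92.5,20.5,164.5):
    a=np.radians(a); print([w2px(c,[q[0]+.152*np.cos(a),q[1]+.152*np.sin(a),z])[0].round(0) for z in(.068,.028)])
# peg colour blobs
h=cv2.cvtColor(c['pixels'],cv2.COLOR_RGB2HSV); m=cv2.inRange(h,(5,110,60),(13,255,255))
n,l,st,ce=cv2.connectedComponentsWithStats(m)
for i in range(1,n):
    if st[i,4]>60: print(st[i],ce[i])
a=cv2.resize(c['pixels'][190:260,240:330,::-1],None,fx=6,fy=6,interpolation=cv2.INTER_CUBIC); cv2.imwrite('pics/pegcrop.png',a)
E
```

```text
cam [0.5883823 0.062473  0.2921172] axis [ 0.00350008 -0.29722452 -0.9548012 ] 333.025698526331
[array([285., 216.]), array([284., 202.])]
[array([466., 342.]), array([442., 313.])]
[array([105., 341.]), array([126., 313.])]
[437 315  32  36 360] [451.53055556 331.63333333]
[109 316  20  18  74] [118.82432432 323.2027027 ]
```

View pics/pegcrop.png

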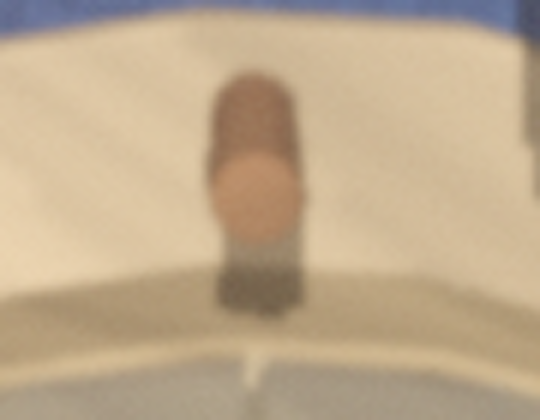

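The enlarged crop shows the peg's top face at wrist pixel (282,222), centred between the fingers. That puts it about 4 mm nearer the axle than I predicted, so I'll take the axle as (0.602,-0.161). Next I lower over the peg.

Request:
move_arm(commands="0 0 0.4 0 0 0;0 0 0.8 0 0 0;0 0 1 0 0 0;0 0 1 0 0 0;0 0 1 0 0 0")

```text
t: 3.48
eef_pos: [0.5943, -0.0123, 0.0674]
orientation: [179.9, 0.0, 92.2]
ft_force: [-0.2, 0.1, 0.2]
gripper_width: 0.346
finger_force: 0.0
```

Request:
move_arm(commands="0 0 0.05 0 0 0;0 0 0.05 0 0 0;-0.002 -0.079 0.05 0 0 -0.008;-0.008 -0.157 0.05 0 0 -0.017;-0.023 -0.26 0.05 0 0 -0.028;-0.045 -0.363 0.05 0 0 -0.039;-0.073 -0.464 0.05 0 0 -0.05;-0.109 -0.562 0.05 0 0 -0.061;-0.152 -0.658 0.05 0 0 -0.072;-0.201 -0.75 0.05 0 0 -0.083;-0.256 -0.839 0.05 0 0 -0.094;-0.302 -0.903 0.05 0 0 -0.103", hand=0.2)

```text
t: 4.48
eef_pos: [0.5059, -0.0457, 0.0633]
orientation: [179.8, 0.3, 129.5]
ft_force: [2.2, -0.6, 0.4]
gripper_width: 0.2
finger_force: 0.7
```

Request:
move_arm(commands="-0.002 -0.079 0 0 0 -0.008;-0.008 -0.157 0 0 0 -0.017;-0.023 -0.26 0 0 0 -0.028;-0.045 -0.363 0 0 0 -0.039;-0.073 -0.464 0 0 0 -0.05;-0.109 -0.562 0 0 0 -0.061;-0.152 -0.658 0 0 0 -0.072;-0.201 -0.75 0 0 0 -0.083;-0.256 -0.839 0 0 0 -0.094;-0.302 -0.903 0 0 0 -0.103")

```text
t: 5.32
eef_pos: [0.4552, -0.1268, 0.0631]
orientation: [-180.0, 0.3, 166.6]
ft_force: [0.9, 0.8, 0.2]
gripper_width: 0.201
finger_force: 0.7
```

Request:
move_arm(commands="-0.002 -0.079 0 0 0 -0.008;-0.008 -0.157 0 0 0 -0.017;-0.023 -0.26 0 0 0 -0.028;-0.045 -0.363 0 0 0 -0.039;-0.073 -0.464 0 0 0 -0.05;-0.109 -0.562 0 0 0 -0.061;-0.152 -0.658 0 0 0 -0.072;-0.201 -0.75 0 0 0 -0.083;-0.256 -0.839 0 0 0 -0.094;-0.302 -0.903 0 0 0 -0.103;-0.302 -0.903 0 0 0 -0.103;-0.302 -0.903 0 0 0 -0.103")

```text
t: 6.32
eef_pos: [0.4627, -0.2214, 0.0622]
orientation: [-179.9, 0.1, -156.6]
ft_force: [-0.1, -0.3, -1.0]
gripper_width: 0.201
finger_force: 0.0
```

```bash
python3 - <<'E'
from h import *
c=snap('side','s2'); c=snap('top','t2')
a=cv2.resize(c['pixels'][120:265,270:415,::-1],(600,600),interpolation=cv2.INTER_CUBIC); 
s=load('s2')['pixels'][140:260,200:360,::-1]
b=cv2.resize(s,(800,600),interpolation=cv2.INTER_CUBIC); cv2.imwrite('pics/s2v.png',b)
o=monitor.observe(); print(o['t'],o['eef_pos'],o['orientation'],o['joints'])
E
```

```text
6.4167 [ 0.46202595 -0.22062011  0.06126652] [-1.79930255e+02  5.01300776e-02 -1.56565459e+02] [-3.15344652e+01  7.06688087e-01  1.20371341e+02  1.18467432e-03
  5.88360857e+01 -1.44969588e+02]
```

View pics/s2v.png

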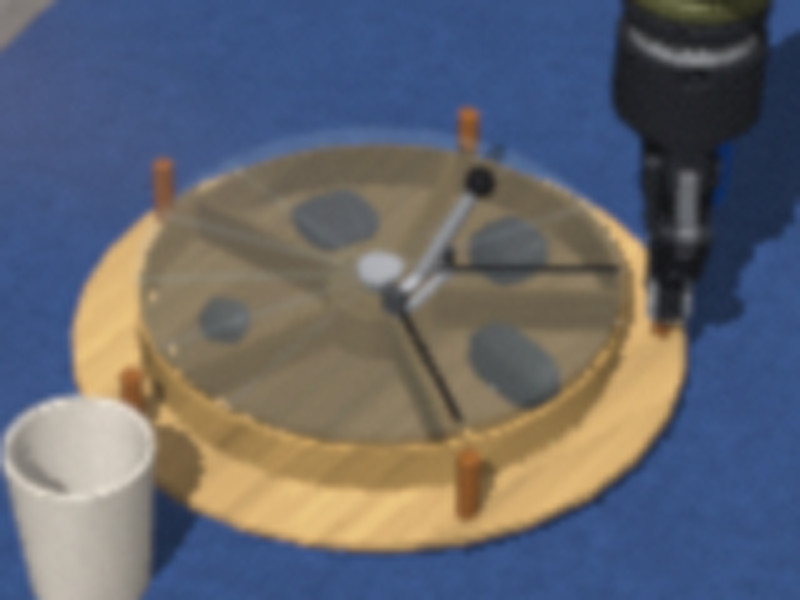

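The side crop shows the long pebble at (513,365) between the dark flap trims, with the gripper on its peg at (660,320). I'll work out where it lies and compare it with the window axis.

```bash
python3 - <<'E'
from h import *
c=load('s2'); f=lambda P:np.array([200,140])+np.array(P,float)/5-.4
A=lambda d:np.degrees(np.arctan2(d[1],d[0]))%360
# side-cam axle: from peg tops and known radius
tops=px2w(c,f([(468,456),(130,374),(162,163),(468,113)]),.068)[:,:2]
from scipy.optimize import least_squares
k=np.array([1,2,3,4])
g=lambda q:np.r_[tops[:,0]-q[0]-.152*np.cos(q[2]-k*2*np.pi/5),tops[:,1]-q[1]-.152*np.sin(q[2]-k*2*np.pi/5)]
q=least_squares(g,[.602,-.16,np.radians(203)]).x; print('axle side',q[:2],np.degrees(q[2]),np.abs(g(q)).max())
kn=px2w(c,f([(480,182)]),.151)[0]; print('knob',kn,A(kn[:2]-q[:2]),np.linalg.norm(kn[:2]-q[:2]))
T=px2w(c,f([(402,310),(460,418),(445,267),(617,268)]),.074)[:,:2]-q[:2]; print(T*1e3,A(T[1]),A(T[3]),A(T[1]-T[0]),A(T[3]-T[2]))
s=px2w(c,f([(513,365),(480,335),(545,398)]),.043)[:,:2]; print('stone',s[0],s[0]-q[:2],A(s[0]-q[:2]),np.linalg.norm(s[0]-q[:2]),A(s[1]-s[2]))
E
```

```text
axle side [ 0.60287468 -0.16238624] 203.24699342251637 0.00038053196154227975
knob [ 0.54323392 -0.15166458  0.151     ] 169.80875220803978 0.06059681176814483
[[ -28.11287219   32.95547597]
 [ -88.35935307   96.84703453]
 [ -33.85237638   -9.12849393]
 [-116.11754117  -47.11030689]] 132.37607159476732 202.08299638043803 133.31810155302114 204.78276240093982
stone [ 0.5190017  -0.14753986] [-0.08387297  0.01484638] 169.96203127063944 0.08517682027891696 327.27996838960263
```

The pebble lies at 170°, 85 mm from the axle, right on the window axis. Next I lift off the peg and go behind the knob.

Request:
move_arm(commands="0 0 -0.4 0 0 0;0 0 -0.8 0 0 0;0 0 -1 0 0 0;0 0 -1 0 0 0;0 0 -1 0 0 0")

```text
t: 6.83
eef_pos: [0.4625, -0.2207, 0.1624]
orientation: [-179.8, 0.1, -156.5]
ft_force: [-0.3, -0.1, -0.3]
gripper_width: 0.204
finger_force: 0.0
```

Request:
move_arm(commands="-0.765 0.5 0 0 0 0.0933;-0.765 0.5 0 0 0 0.0933;-0.765 0.5 0 0 0 0.0933;-0.765 0.5 0 0 0 0.0933;-0.765 0.5 0 0 0 0.0933;-0.765 0.5 0 0 0 0.0933;-0.765 0.5 0 0 0 0.0933;-0.765 0.5 0 0 0 0.0933", hand=0)

```text
t: 7.5
eef_pos: [0.5111, -0.144, 0.1591]
orientation: [180.0, -0.1, 170.0]
ft_force: [0.6, -0.7, -0.2]
gripper_width: -0.001
finger_force: 0.0
```

Request:
move_arm(commands="-0.12 0 0 0 0 0;-0.23 0 -0.05 0 0 0;-0.34 0 -0.07 0 0 0;-0.45 0 -0.08 0 0 0;-0.56 0 -0.08 0 0 0;-0.67 0 -0.06 0 0 0;-0.78 0 -0.03 0 0 0;-0.88 0 0.02 0 0 0;-0.98 0 0.07 0 0 0")

```text
t: 8.25
eef_pos: [0.6088, -0.1618, 0.1528]
orientation: [180.0, -0.0, 169.9]
ft_force: [0.5, 0.2, 0.2]
gripper_width: 0.001
finger_force: 0.2
```

Request:
move_arm(commands="-0.06 0 0.05 0 0 0;-0.11 0 0.1 0 0 0;-0.15 0 0.145 0 0 0;-0.19 0 0.19 0 0 0;-0.23 0 0.24 0 0 0;-0.25 0 0.27 0 0 0;-0.25 0 0.27 0 0 0")

```text
t: 8.83
eef_pos: [0.6327, -0.1657, 0.1252]
orientation: [180.0, -0.1, 169.9]
ft_force: [-0.8, 0.1, -0.1]
gripper_width: 0.002
finger_force: 0.0
```

```bash
python3 - <<'E'
from h import *
c=snap('side','s3')
b=cv2.resize(c['pixels'][110:260,190:390,::-1],(800,600),interpolation=cv2.INTER_CUBIC); cv2.imwrite('pics/s3v.png',b)
o=monitor.observe(); print(o['t'],o['eef_pos'],o['ft_force'])
E
```

```text
8.8833 [ 0.63273787 -0.16570239  0.12573728] [ 0.1137493  -0.29988671  0.25312782]
```

View pics/s3v.png

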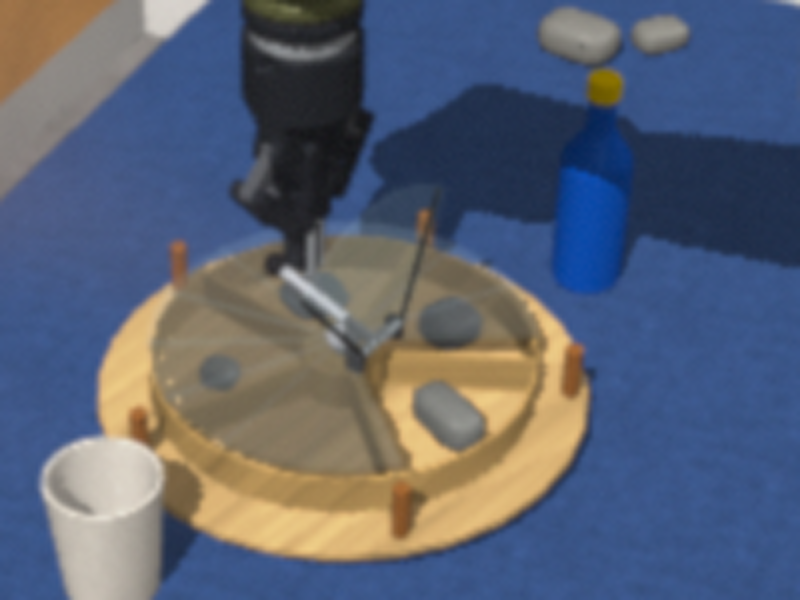

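The flap stands up: the knob is at crop (280,262) on the far side, the trim runs from (400,325) to (435,190), and the pebble lies bare at (450,413). I'll check the angle.

```bash
cat >> h.py <<'E'
H=np.array([.5784,-.1562,.074]); V=np.array([.985,-.174,0])
def flappx(c):
    for a in range(70,116,5):
        b=np.radians(a-25); f=np.radians(a); 
        print(a,w2px(c,H+.085*np.sin(b)*V+[0,0,.085*np.cos(b)]).round(1), w2px(c,H-.1*np.cos(f)*V+[0,0,.1*np.sin(f)]).round(1))
E
python3 - <<'E'
from h import *
c=load('s3'); flappx(c); print('seen knob',190+280/4,110+262/4)
E
```

```text
70 [[264.1 168.8]] [[295.  170.6]]
75 [[262.6 169.8]] [[292.3 168.6]]
80 [[261.2 171.1]] [[289.4 166.8]]
85 [[260.  172.5]] [[286.5 165.3]]
90 [[258.9 174.1]] [[283.6 163.9]]
95 [[258.1 175.8]] [[280.7 162.9]]
100 [[257.5 177.7]] [[277.9 162.1]]
105 [[257.  179.6]] [[275.1 161.6]]
110 [[256.8 181.7]] [[272.3 161.3]]
115 [[256.7 183.9]] [[269.7 161.4]]
seen knob 260.0 175.5
```

Request:
move_arm(commands="0 0 0 0 0 0;0 0 0 0 0 0;0 0 0 0 0 0;0 0 -0.3 0 0 0;0 0 -0.6 0 0 0;0 0 -1 0 0 0;0 0 -1 0 0 0;0 0 -1 0 0 0")

```text
t: 9.55
eef_pos: [0.6349, -0.1664, 0.2313]
orientation: [-179.9, 0.5, 169.9]
ft_force: [-0.1, 0.7, -0.8]
gripper_width: 0.003
finger_force: 0.0
```

```bash
python3 - <<'E'
from h import *
c=snap('side','s4'); g=c['pixels'].max(2)
x0,y0=240,165; m=(g[y0:195,x0:280]<45).astype(np.uint8)
n,l,st,ce=cv2.connectedComponentsWithStats(m)
for i in range(1,n):
    if st[i,4]>5: print(st[i],ce[i]+[x0,y0])
cv2.imwrite('pics/s4v.png',cv2.resize(c['pixels'][110:260,190:390,::-1],(800,600),interpolation=cv2.INTER_CUBIC))
E
```

```text
(no output)
```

View pics/s4v.png

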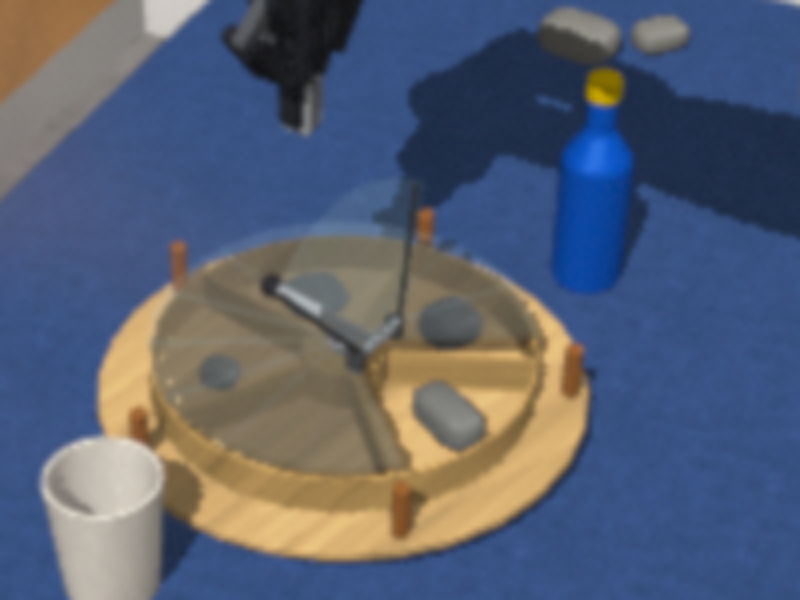

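The knob is now at full-image (257.5,181), which matches 110°, so the flap lies against its stop. I'll move over the pebble and take a wrist look.

Request:
move_arm(commands="0.4 0 0 0 0 0;0.8 0 0 0 0 0.03;0.98 0 0 0 0 0.053;0.98 0 0 0 0 0.053;0.98 0 0 0 0 0.053", hand=0.48)

```text
t: 10.02
eef_pos: [0.5347, -0.1481, 0.2244]
orientation: [-180.0, -0.2, 150.7]
ft_force: [0.3, -0.1, -0.3]
gripper_width: 0.477
finger_force: 0.0
```

Request:
move_arm(commands="0.2 0.05 0.3 0 0 0;0.2 0.05 0.3 0 0 0;0.2 0.05 0.3 0 0 0;0.2 0.05 0.3 0 0 0")

```text
t: 10.35
eef_pos: [0.5222, -0.1348, 0.1967]
orientation: [-180.0, 0.0, 150.9]
ft_force: [0.8, -0.3, 0.2]
gripper_width: 0.48
finger_force: 0.0
```

```bash
cat > st.py <<'E'
from h import *
def stone(c,near,zc=.042):
    hsv=cv2.cvtColor(c['pixels'],cv2.COLOR_RGB2HSV)
    m=cv2.inRange(hsv,(0,0,60),(180,40,200)); 
    m=cv2.morphologyEx(m,cv2.MORPH_OPEN,np.ones((3,3),np.uint8))
    n,l,stt,ce=cv2.connectedComponentsWithStats(m)
    ok=[i for i in range(1,n) if stt[i,4]>100]; i=min(ok,key=lambda i:np.hypot(*(ce[i]-near)))
    k=max(cv2.findContours((l==i).astype(np.uint8),cv2.RETR_EXTERNAL,cv2.CHAIN_APPROX_NONE)[0],key=len)
    P=px2w(c,cv2.convexHull(k),zc)[:,:2]; e=cv2.minAreaRect((P*1e3).astype(np.float32))
    b=cv2.boxPoints(e); d=b[1]-b[0]; f=b[2]-b[1]; L=d if np.hypot(*d)>np.hypot(*f) else f
    return ce[i],stt[i],e[0],e[1],np.degrees(np.arctan2(L[1],L[0]))%180
E
python3 - <<'E'
from st import *
print('side',stone(load('s4'),(302,213)))
c=snap('wrist','w4'); p=w2px(c,[.519,-.148,.042])[0]; print(p,stone(c,p))
o=monitor.observe(); print(o['t'],o['eef_pos'],o['orientation'],o['gripper_width'])
a=c['pixels'][:,:,::-1].copy(); cv2.drawMarker(a,(int(p[0]),int(p[1])),(0,0,255),0,10)
cv2.imwrite('pics/w4v.png',a)
E
```

```text
side (array([301.71111111, 213.43888889]), array([294, 206,  17,  16, 180], dtype=int32), (519.4540405273438, -145.82107543945312), (33.47256851196289, 61.86064910888672), np.float32(146.91022))
[263.05921679 206.39015272] (array([265.56988636, 203.77159091]), array([ 250,  173,   32,   63, 1760], dtype=int32), (518.8278198242188, -145.4718017578125), (27.59185028076172, 56.83159637451172), np.float32(150.87872))
10.4 [ 0.52293204 -0.13518465  0.19773591] [1.79988838e+02 1.26353533e-01 1.50872535e+02] 0.4800919164693225
```

View pics/w4v.png

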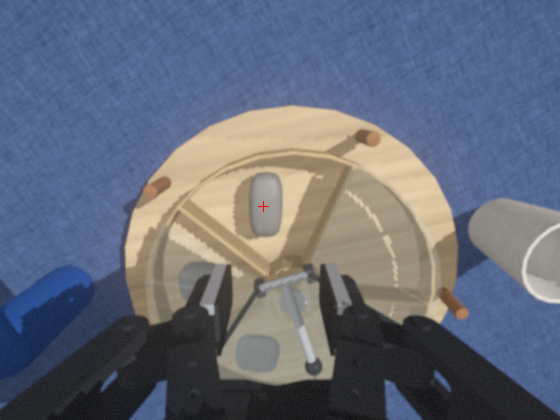

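The wrist view shows the pebble alone in the open window at (266,204). Both cameras put it at (0.519,-0.146) with its long axis at 151°, so the tool yaw is already right. I'll go down and grip.

Request:
move_arm(commands="-0.016 -0.111 0.3 0 0 0;-0.016 -0.111 0.6 0 0 0;-0.016 -0.111 0.9 0 0 0;-0.016 -0.111 1 0 0 0;-0.016 -0.111 1 0 0 0;-0.016 -0.111 1 0 0 0")

```text
t: 10.9
eef_pos: [0.5187, -0.1456, 0.0976]
orientation: [180.0, 0.1, 150.8]
ft_force: [0.2, -0.5, 0.1]
gripper_width: 0.481
finger_force: 0.0
```

Request:
move_arm(commands="0 0 0.15 0 0 0;0 0 0.3 0 0 0;0 0 0.42 0 0 0;0 0 0.5 0 0 0;0 0 0.5 0 0 0;0 0 0.5 0 0 0")

```text
t: 11.4
eef_pos: [0.5179, -0.1451, 0.0469]
orientation: [180.0, 0.0, 150.8]
ft_force: [1.0, 0.2, 0.6]
gripper_width: 0.48
finger_force: 0.0
```

Request:
move_arm(commands="0 0 0 0 0 0;0 0 0 0 0 0;0 0 0 0 0 0;0 0 0 0 0 0;0 0 0 0 0 0;0 0 0 0 0 0;0 0 0 0 0 0;0 0 0 0 0 0", hand=0.1, squeeze=30)

```text
t: 12.07
eef_pos: [0.5184, -0.1453, 0.0476]
orientation: [180.0, 0.1, 150.8]
ft_force: [-0.6, 0.7, 5.5]
gripper_width: 0.336
finger_force: 31.4
```

Request:
move_arm(commands="0 0 -0.05 0 0 0;0 0 -0.15 0 0 0;0 0 -0.3 0 0 0;0 0 -0.5 0 0 0;0 0 -0.7 0 0 0;0 0 -0.9 0 0 0;0 0 -1 0 0 0;0 0 -1 0 0 0;0 0 -1 0 0 0")

```text
t: 12.82
eef_pos: [0.5174, -0.145, 0.1465]
orientation: [180.0, 0.0, 150.8]
ft_force: [-0.3, -0.8, -1.0]
gripper_width: 0.333
finger_force: 30.7
```

Request:
move_arm(commands="0.06 0.1 0 0 0 0;0.17 0.3 0 0 0 0;0.28 0.5 0 0 0 0;0.42 0.75 0 0 0 0;0.556 1 0 0 0 0")

```text
t: 13.23
eef_pos: [0.5161, -0.0288, 0.1442]
orientation: [-179.9, -0.2, 150.8]
ft_force: [0.6, 0.3, -0.8]
gripper_width: 0.343
finger_force: 30.7
```

Request:
move_arm(commands="0.14 0.25 0 0 0 0;0.28 0.5 0 0 0 0;0.42 0.75 0 0 0 0;0.556 1 0 0 0 0")

```text
t: 13.57
eef_pos: [0.516, 0.0859, 0.1442]
orientation: [-179.9, -0.2, 150.8]
ft_force: [0.9, 0.5, -1.0]
gripper_width: 0.336
finger_force: 30.7
```

Request:
move_arm(commands="0.14 0.25 0 0 0 0;0.28 0.5 0 0 0 0;0.42 0.75 0 0 0 0;0.556 1 0 0 0 0")

```text
t: 13.9
eef_pos: [0.5161, 0.2001, 0.1441]
orientation: [-179.9, -0.2, 150.8]
ft_force: [0.8, 0.1, -0.2]
gripper_width: 0.333
finger_force: 30.7
```

Request:
move_arm(commands="0.14 0.25 0 0 0 0;0.28 0.5 0 0 0 0;0.42 0.75 0 0 0 0;0.5 0.9 0 0 0 0;0.556 1 0 0 0 0;0.556 1 0 0 0 0;0.556 1 0 0 0 0")

```text
t: 14.48
eef_pos: [0.5172, 0.3126, 0.1449]
orientation: [-179.9, -0.1, 150.9]
ft_force: [0.3, -0.2, -0.9]
gripper_width: 0.332
finger_force: 30.6
```

```bash
python3 - <<'E'
from h import *
o=monitor.observe(); print(o['t'],o['eef_pos'],o['orientation'],o['gripper_width'],o['finger_force'])
for n in('side','wrist'):
    c=snap(n,n[0]+'5'); hsv=cv2.cvtColor(c['pixels'],cv2.COLOR_RGB2HSV); m=cv2.inRange(hsv,(3,120,70),(14,255,255))
    for k in cv2.findContours(m,cv2.RETR_EXTERNAL,cv2.CHAIN_APPROX_NONE)[0]:
        if cv2.contourArea(k)<800: continue
        e=cv2.fitEllipse((px2w(c,cv2.convexHull(k),.017)[:,:2]*1e3).astype(np.float32)); print(n,np.round(e[0],1),np.round(e[1],1))
a=load('w5')['pixels'][:,:,::-1]; b=load('s5')['pixels'][:,:,::-1]
cv2.imwrite('pics/m5.png',cv2.resize(np.hstack([a,b]),(800,300)))
E
```

```text
14.4833 [0.51724121 0.31258141 0.14492001] [-1.79860993e+02 -6.99678767e-02  1.50883605e+02] 0.33177586896657785 30.644084215164185
side [305.5 296.4] [172.3 173.9]
side [522.9 324.9] [132.6 133.5]
side [703.2 254.1] [102.8 122.5]
```

View pics/m5.png

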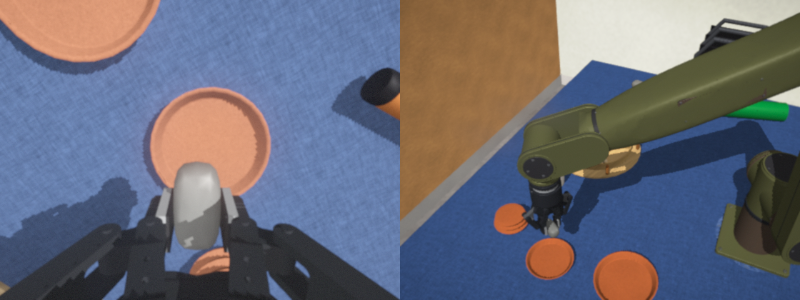

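The pebble hangs straight in the gripper, and the 136 mm saucer is right below, centred at about (0.523,0.3265). I'll lower it.

Request:
move_arm(commands="0.013 0.147 0.2 0 0 0;0.013 0.147 0.4 0 0 0;0.013 0.147 0.6 0 0 0;0.013 0.147 0.8 0 0 0;0.013 0.147 0.95 0 0 0;0.013 0.147 1 0 0 0;0.013 0.147 1 0 0 0;0.013 0.147 1 0 0 0")

```text
t: 15.25
eef_pos: [0.5247, 0.3256, 0.0468]
orientation: [180.0, 0.0, 150.8]
ft_force: [-0.2, -0.8, -0.2]
gripper_width: 0.335
finger_force: 30.6
```

Request:
move_arm(commands="0 0 0.04 0 0 0;0 0 0.08 0 0 0;0 0 0.12 0 0 0;0 0 0.15 0 0 0;0 0 0.15 0 0 0;0 0 0.15 0 0 0;0 0 0.15 0 0 0")

```text
t: 15.83
eef_pos: [0.5243, 0.3262, 0.0314]
orientation: [180.0, 0.0, 150.8]
ft_force: [-0.3, 1.0, -1.3]
gripper_width: 0.333
finger_force: 30.6
```

Request:
move_arm(commands="0 0 0.01 0 0 0;0 0 0.02 0 0 0;0 0 0.03 0 0 0;0 0 0.04 0 0 0;0 0 0.045 0 0 0;0 0 0.045 0 0 0;0 0 0.045 0 0 0")

```text
t: 16.42
eef_pos: [0.5242, 0.3262, 0.0267]
orientation: [-180.0, -0.0, 150.8]
ft_force: [-1.0, 0.5, -0.6]
gripper_width: 0.33
finger_force: 30.6
```

Request:
move_arm(commands="0 0 0.01 0 0 0;0 0 0.015 0 0 0;0 0 0.02 0 0 0;0 0 0.02 0 0 0;0 0 0.02 0 0 0")

```text
t: 16.83
eef_pos: [0.5244, 0.3263, 0.0256]
orientation: [180.0, 0.0, 150.8]
ft_force: [-3.3, -1.4, 4.7]
gripper_width: 0.331
finger_force: 31.3
```

That is contact (4.7 N). Next I release and rise.

Request:
move_arm(commands="0 0 0 0 0 0;0 0 0 0 0 0;0 0 0 0 0 0;0 0 0 0 0 0;0 0 0 0 0 0;0 0 0 0 0 0", hand=0.5)

```text
t: 17.33
eef_pos: [0.5242, 0.3261, 0.0246]
orientation: [-180.0, -0.0, 150.8]
ft_force: [-0.6, -1.2, 0.5]
gripper_width: 0.499
finger_force: 0.0
```

Request:
move_arm(commands="0 0 -0.1 0 0 0;0 0 -0.3 0 0 0;0 0 -0.6 0 0 0;0 0 -1 0 0 0;0 0 -1 0 0 0;0 0 -1 0 0 0;0 0 -1 0 0 0")

```text
t: 17.92
eef_pos: [0.5244, 0.3262, 0.1256]
orientation: [179.9, 0.0, 150.8]
ft_force: [-0.0, 1.1, -0.6]
gripper_width: 0.499
finger_force: 0.0
```

Request:
move_arm(commands="0 0 -0.5 0 0 0;0 0 -1 0 0 0;0 0 -1 0 0 0;0 0 -1 0 0 0;0 0 -1 0 0 0;0 0 -1 0 0 0")

```text
t: 18.42
eef_pos: [0.5231, 0.3256, 0.222]
orientation: [-179.8, -0.1, 150.8]
ft_force: [-0.2, 0.3, -0.3]
gripper_width: 0.503
finger_force: 0.0
```

```bash
python3 - <<'E'
from st import *
c=snap('wrist','w6'); p=w2px(c,[.524,.326,.02])[0]; print(stone(c,p,.02))
s=snap('side','s6'); t=snap('top','t6'); print(stone(t,w2px(t,[.524,.326,.02])[0],.02)); flappx(s)
def or_(c):
    hsv=cv2.cvtColor(c['pixels'],cv2.COLOR_RGB2HSV); m=cv2.inRange(hsv,(3,120,70),(14,255,255))
    for k in cv2.findContours(m,cv2.RETR_EXTERNAL,cv2.CHAIN_APPROX_NONE)[0]:
        if cv2.contourArea(k)>800:
            e=cv2.fitEllipse((px2w(c,cv2.convexHull(k),.017)[:,:2]*1e3).astype(np.float32)); print('orange',np.round(e[0],1),np.round(e[1],1))
or_(s);or_(c)
a=c['pixels'][:,:,::-1]; b=s['pixels'][:,:,::-1]
cv2.imwrite('pics/m6.png',cv2.resize(np.hstack([a,b]),(800,300)))
E
```

```text
(array([277.0493617 , 192.91914894]), array([ 265,  165,   26,   54, 1175], dtype=int32), (523.7846069335938, 324.3878173828125), (25.88067054748535, 55.341636657714844), np.float32(150.87836))
(array([151.59405941, 224.65841584]), array([145, 216,  15,  20, 202], dtype=int32), (524.7886962890625, 328.69598388671875), (31.02172088623047, 53.56158447265625), np.float32(154.17383))
70 [[264.1 168.8]] [[295.  170.6]]
75 [[262.6 169.8]] [[292.3 168.6]]
80 [[261.2 171.1]] [[289.4 166.8]]
85 [[260.  172.5]] [[286.5 165.3]]
90 [[258.9 174.1]] [[283.6 163.9]]
95 [[258.1 175.8]] [[280.7 162.9]]
100 [[257.5 177.7]] [[277.9 162.1]]
105 [[257.  179.6]] [[275.1 161.6]]
110 [[256.8 181.7]] [[272.3 161.3]]
115 [[256.7 183.9]] [[269.7 161.4]]
orange [305.6 296.4] [172.3 173.9]
orange [522.9 324.7] [132.7 133.6]
orange [703.  253.9] [103.5 122.1]
orange [599.6 546.6] [ 41.8 160.6]
```

View pics/m6.png

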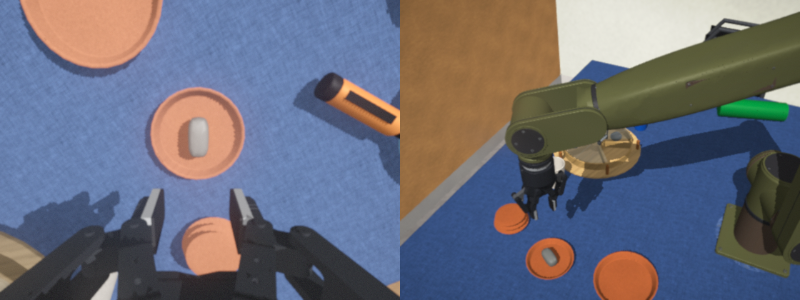

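The pebble lies flat in the middle of the saucer, at (197,137) in the left half. The saucer and dishes haven't moved and nothing has touched the flap since, so I'll hand in.

```bash
python3 -c "
from bench import sign_off
print(sign_off())"
```

```text
the job is handed in; nothing more can be done
None
```

I handed the job in at about 18.5 s: the long pebble lies flat within a few millimetres of the saucer's centre, and the flap was open against its stop when last seen, before I took the pebble out. The saucer and dishes showed no movement, the other pebbles stayed in the carousel, and I did not re-measure the bottle and cup at the end, but no force reading suggested contact. The judge's verdict is not shown here.

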